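# Refit a hob knob and hold it pressed in

## Task

The black control knob has come off the gas hob and lies on the counter. Pick it up, turn it so that the flat in its hole matches the flat of the bare brass shaft on the hob (white pointer over the red tick), push it fully home on the shaft, then press knob and shaft all the way in against the spring and keep them so, as when lighting the burner: finish while still gripping the knob and holding it pressed in. Leave everything else on the counter and hob where it stands.

Things in the scene. Friction and masses are not known exactly. Their poses are not given: they have to be found in the camera images.
- knob: Loose black knob, about 60 g, upright on the counter. Origin: centre of its underside, z up. Round skirt 44 mm across, 18 mm high; on it a grip bar 40 mm long (along x), 14 mm wide (y), from 18 to 40 mm up. White pointer on the bar's +x half. D-shaped hole in the underside, on the axis: 15 mm deep, 11.6 mm in diameter, its flat on the +x (pointer) side, 2.3 mm off the axis.
- knob_mark (a point): The outer end of the white pointer on the knob's bar: 18 mm from the knob's axis along its +x, 40 mm above its underside; axes as the knob's.
- shaft_tip (a point): Centre of the top end of the bare upright brass D-shaft; it sinks with the shaft. z up, +x towards the shaft's flat, where its collar has a red tick. Diameter 10 mm, flat 1.5 mm off the axis (0.8 mm play all round in the knob), top 3 mm tapered 2 mm a side. It does not turn. Tip 35 mm above the counter at rest. Knob fully home: tip at the hole's bottom, knob's underside 15 mm below the tip.
- shaft (a joint): How far the brass shaft is pressed in, m: 0 at rest (up), 0.005 fully in. A spring pushes it up: 4 N at rest rising to 8 N fully in, where it meets a hard stop. It stands 22 mm out of a fixed steel collar 42 mm across, 5 mm high, on the hob's glass; a knob fully home clears the collar by 7 mm, 2 mm when pressed in.
- hob: The black glass hob, 340 x 480 mm, fixed, its glass 8 mm above the counter. Origin: centre of its underside, x away from the robot across its depth, z up. Two burners at x = 60, y = -120 and 120 mm, pan supports up to 38 mm above the counter. Two controls near the robot's edge, at x = -130, y = -70 and 70 mm: one bare shaft, one fitted knob.
- fitted_knob: The other control, with its knob still on (same shape as the loose knob, top 60 mm above the counter), fixed, 140 mm from the bare shaft. Origin: its axis, at the height of the glass. To be left alone.
- pan: Bystander: iron frying pan, 170 mm across, 40 mm high, wooden handle, standing on a pan support of the hob; its origin is the centre of its underside.
- plate: Bystander: white plate, 160 mm across, heaped with oranges to 125 mm high; origin: centre of the underside.
- mug: Bystander: blue mug, 80 mm across, 90 mm high; origin: centre of the underside, handle to its +y.
- salt: Bystander: white salt shaker, 40 mm across, 85 mm high; origin: centre of the underside.
- spatula: Bystander: wooden-handled spatula, 270 mm long, lying on the counter between robot and hob; it lies along its x axis.
There are look-alikes about, which are no part of the job. What is shaped like the knob but green or purple is not meant.

How it is judged (in metres and radians):
At the end, for the whole second after the job is handed in: Through the last second: knob on the D-shaft (axes within 3 mm, shaft 12.5 of 15 mm or more into the hole, pointer to the red tick within 17 degrees, tilt under 7 degrees), shaft pressed in over 4 of 5 mm, knob pressing on it with over 2 N, fingers on the knob with over 1 N (horizontal distance between knob and shaft_tip below 0.003 m and z of knob in the frame of shaft_tip below -0.0125 m and angle between the x axis of knob and the x axis of shaft_tip, either way round below 0.3 rad and x of knob_mark in the frame of shaft_tip above 0.01 m and angle between knob's own z axis and vertical below 0.12 rad and value of joint shaft above 0.004 m and contact force between the fingers and knob above 1 N and contact force between knob and shaft above 2 N); the arm keeps its last pose, push and grip.
It fails at once if a bystander (pan, plate, mug, salt shaker, spatula) is moved by more than 25 mm (distance of any of pan, plate, mug, salt, spatula from where it was at the start of the episode above 0.025 m).
It also fails if it takes over 32 s, if anything falls off the work surface, if the arm or the gripper's body presses on something with over 40 N, if the wrist force passes 120 N, or if a joint passes its speed limit or range.

## Robot

A 7-joint arm with a two-finger parallel gripper is mounted at the origin on the work surface. World frame = base frame: x ahead of the robot, y to its left, z up, the work surface at z = 0. Lengths are in m, angles in degrees, forces in N, time in s.
With the tool pointing down it reaches from about 0.425 to 0.875 m from the base axis. Payload 4.7 kg.
Tool frame: the origin (TCP) lies at the very end of the fingers, on their centre line; the grasp point (between the pads) lies 19 mm behind it; z points along the fingers, y is the line along which they close (so a half turn about z gives the same grasp; the last joint's range is limited). The gripper opens to 87 mm and grips with 3 to 60 N. Pads are 19 mm wide; open, the fingers measure 117 mm over their backs; the gripper's body (75 mm by 190 mm) begins 51 mm behind the grasp point.
Start: joints at [-66.973, 18.392, -4.016, 83.108, 1.295, 78.541, -3.26], TCP at [0.246, 0.602, 0.202] pointing down, gripper open.
Joint ranges: [-163.93, 163.93], [-17.29, 119.83], [-79.2, 71.16], [3.27, 140.29], [-89.18, 269.18], [5.43, 117.66], [-154.24, 154.24]. Speed limits (degrees/s): [147.25, 147.25, 180, 180, 180, 180, 180].

## Interface

Orientations are given as [roll, pitch, yaw] about the fixed x, y, z axes, in that order (R = Rz(yaw) Ry(pitch) Rx(roll)).
In Python, from cell import telemetry, cams, env gives the robot as it stands.
- The arm moves only by the tool arm_command, never from a script. Its argument "series" is text: rows parted by semicolons, each of 5 numbers parted by spaces: the shift along the tool's x, y, z in mm, then the turn about the tool's z in rad, then the closure in counts, from 0 (fully open) to 255 (shut). A call has 1 to 20 rows; each row shifts and turns the commanded pose from where the row before left it, along the tool's axes as they then stand; what a row does not reach is not made up. A row lasts 1/12 s, in which the tool goes at most 41.7 mm and 7.16 degrees, less where a joint would pass 70% of its speed; a pose out of reach is approached as far as the arm can. A call is refused whole if a number of a shift passes 41.7 or a number of a turn 0.125, either way. A call with a gripper value outside its range is refused whole. The fingers move at their own pace and stop on an object; "squeeze" is the grip in N (left out, the last holds). Time passes only in rows, so rows that do not move let the fingers close. It gives the time, the measured TCP pose, the force, the opening and the grip force at its end, in the units of the state.
- telemetry.get_obs(): the state, without advancing time (a new reading comes with each control period).
- cams.read_camera(name): name is "side" or "top" or "wrist"; returns the picture (400x640x3 uint8, blue, green, red); there is no depth.
- cams.calibration(name): a dict with "K" (3x3 intrinsics, pixels), "origin" and "rotation" of the camera in the world; the wrist camera has in their place "hand_eye" (4x4, takes a point from camera to tool coordinates, whose origin is the TCP and whose axes are the flange's). Camera axes: x right, y down, z forward; pixel columns grow to the right and rows downward; lengths in m; the calibration is good to about 2 mm. A picture is of the moment at which its call begins: read the wrist's pose just before it. calibration takes no time and is no camera call.
- env.sign_off(): hands the job in; it is judged then, once.
The state is a dict: "time_s": time; "qpos": joint angles; "joint_velocities": joint speeds; "effort": joint torques, N m; "tool_pos": TCP position; "tool_rot": TCP orientation; "force": force on the tool from outside, world axes, zero at the start; "wrist_torque": the same for the moment, N m; "grip_width": finger opening in m; "grasp_force": force on a finger pad.
Only numpy, scipy, OpenCV 4.12 (cv2) and the standard library are available. Lean on these libraries where they do the work, as an engineer would, in place of code of your own. Each camera call takes 0.05 s, during which the arm holds its last target. There are 200 camera calls.

## Working session

There is one attempt and no reset: what is moved stays moved. The work goes in short steps, Python scripts to look and compute and a tool call to move; the robot and the scene stay as the last step left them, time stands still between calls to the robot, and variables do not carry over. Pictures are saved under pics/ and viewed, at most 10 in all, crops included, and the job is handed in when it is done.

Besides the shell and the picture viewer there is one more tool, called after "Call:" as name(argument=value, ...) on one line, values as JSON. arm_command: Moves the arm, as the interface text tells. Its arguments: {"type":"object","properties":{"series":{"type":"string"},"squeeze":{"type":"number"}},"required":["series"]}

```bash
mkdir -p pics; python3 - <<'E'
from cell import telemetry, cams
import cv2
o=telemetry.get_obs();print(o)
for n in("top","side"):
    cv2.imwrite(f"pics/{n}0.png",cams.read_camera(n)); print(n,cams.calibration(n))
print(cams.calibration("wrist"))
E
```

```text
{'time_s': 0.0, 'qpos': array([-66.97332994,  18.44085178,  -4.01684144,  83.17714519,
         1.2934212 ,  78.53928016,  -3.25990018]), 'joint_velocities': array([-0.11596764,  0.05823792, -0.04444506, -0.11559664, -0.01758972,
       -0.02230468,  0.00672335]), 'effort': array([-1.01224086e-04, -4.91282380e+01, -4.04080097e-01, -3.12541044e+01,
       -6.39673742e-02,  4.36190399e-02,  1.78736200e-04]), 'tool_pos': array([0.2455909 , 0.60116333, 0.20042175]), 'tool_rot': array([-1.79887886e+02,  3.81091897e-03,  1.57784161e+02]), 'force': array([-0.13952157,  0.70642407, -0.11845603]), 'wrist_torque': array([-0.06876636, -0.09114523,  0.00841938]), 'grasp_force': 0.0, 'grip_width': 0.0868477584903787}
top {'K': array([[466.2749572 ,   0.        , 319.14591231],
       [  0.        , 466.2749572 , 199.17871958],
       [  0.        ,   0.        ,   1.        ]]), 'origin': array([ 0.42628945, -0.09647215,  1.19349055]), 'rotation': array([-174.24196347,    1.17423696,  -88.93532247])}
side {'K': array([[472.76512235,   0.        , 319.80912818],
       [  0.        , 472.76512235, 200.31264014],
       [  0.        ,   0.        ,   1.        ]]), 'origin': array([ 0.45477075, -1.01587287,  1.23099412]), 'rotation': array([-140.95606557,   -0.62155225,   -5.36837644])}
{'K': array([[285.4589865 ,   0.        , 319.3963948 ],
       [  0.        , 285.4589865 , 200.51947705],
       [  0.        ,   0.        ,   1.        ]]), 'hand_eye': array([[-4.09065990e-04, -9.67456160e-01, -2.53038358e-01,
         6.94393119e-02],
       [ 9.99999830e-01, -5.00878904e-04,  2.98422981e-04,
         1.08314953e-03],
       [-4.15452727e-04, -2.53038193e-01,  9.67456201e-01,
        -1.82391871e-01],
       [ 0.00000000e+00,  0.00000000e+00,  0.00000000e+00,
         1.00000000e+00]])}
```

View pics/top0.png

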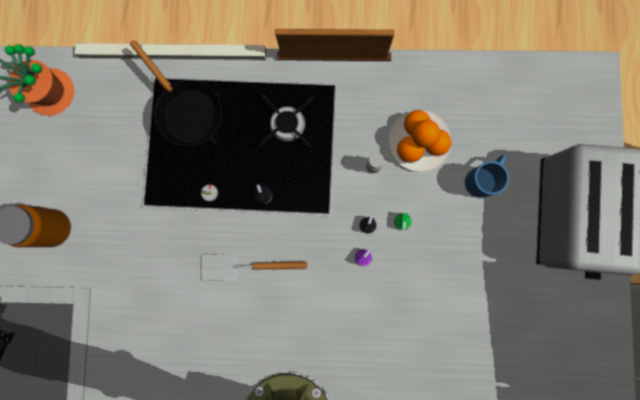

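View pics/side0.png

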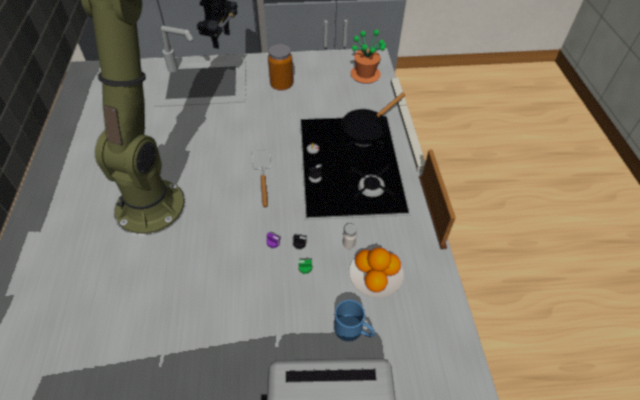

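The top view shows three knob shapes on the counter: black (368,225), green (403,221) and purple (364,257). The fitted knob is at (263,194) and the bare shaft with its collar at (209,192). The loose black knob at (368,225) is the one meant, since it is the only black one off the hob. I'll confirm this with an enlarged crop.

```bash
cat > h.py <<'E'
import numpy as np, cv2
from cell import telemetry, cams
from scipy.spatial.transform import Rotation as R
def pose(n,o=None):
    c=cams.calibration(n)
    if n!="wrist": return c["K"],R.from_euler("xyz",c["rotation"],degrees=True).as_matrix(),np.array(c["origin"])
    Rt=R.from_euler("xyz",o["tool_rot"],degrees=True).as_matrix(); H=c["hand_eye"]
    return c["K"],Rt@H[:3,:3],Rt@H[:3,3]+o["tool_pos"]
def ray(n,px,z,o=None):
    K,Rc,t=pose(n,o); d=Rc@np.linalg.solve(K,[px[0],px[1],1]); return t+d*(z-t[2])/d[2]
def proj(n,p,o=None):
    K,Rc,t=pose(n,o); q=K@(Rc.T@(np.asarray(p)-t)); return q[:2]/q[2]
def snap(n,name):
    o=telemetry.get_obs(); im=cams.read_camera(n); cv2.imwrite(name,im); return o,im
E
python3 - <<'E'
from h import *
im=cv2.imread("pics/top0.png")
a=cv2.resize(im[195:275,330:430],None,fx=4,fy=4,interpolation=2)
b=cv2.resize(im[160:240,185:285],None,fx=4,fy=4,interpolation=2)
cv2.imwrite("pics/crop.png",np.hstack([a,b]))
for n,p,z in[("knob",(368,225),.02),("shaft",(209,192),.02),("fitted",(263,194),.04)]: print(n,ray("top",p,z))
print(ray("side",(300,242),.02),ray("side",(313,149),.02))
E
```

```text
knob [ 0.48105936 -0.19409646  0.02      ]
shaft [0.55791375 0.21061145 0.02      ]
fitted [0.55284235 0.06971513 0.04      ]
[ 0.48356984 -0.19840753  0.02      ] [0.55756383 0.20076336 0.02      ]
```

View pics/crop.png

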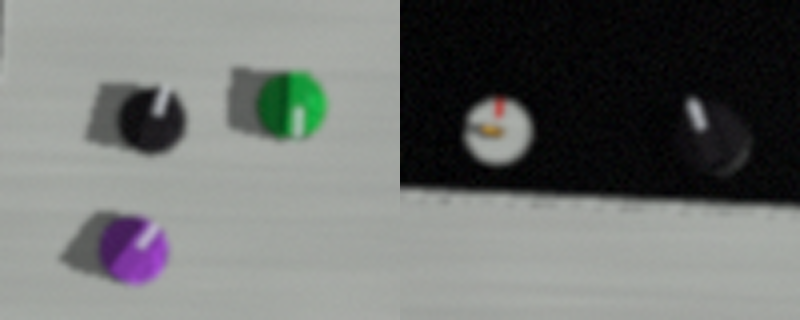

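The crop confirms it. The loose black knob's pointer leans slightly right of image-up (about -15° yaw), and the red tick on the bare shaft's collar points image-up (about -2°). Next I'll move above the knob for a close look.

Call:
arm_command(series="0 0 0 -0.12 108;-29 -27 0 0 108;-29 -27 0 0 108;-29 -27 0 0 108;-29 -27 0 0 108;-29 -27 0 0 108;-29 -27 0 0 108;-29 -27 0 0 108;-29 -27 0 0 108;-29 -27 0 0 108;-29 -27 0 0 108;-29 -27 0 0 108;-29 -27 0 0 108;-8 -39 6 0 108;-8 -39 6 0 108;-8 -39 6 0 108;-8 -39 6 0 108;-8 -39 6 0 108;-8 -39 6 0 108;-8 -39 6 0 108", squeeze=40)

```text
time_s: 1.77
tool_pos: [0.4767, -0.0826, 0.1591]
tool_rot: [180.0, -0.0, 164.7]
force: [0.8, 0.1, 0.0]
grip_width: 0.0506
grasp_force: 0.0
```

Call:
arm_command(series="-8 -39 6 0 108;-8 -39 6 0 108;-8 -39 6 0 108;0 0 0 0 108;0 0 0 0 108")

```text
time_s: 2.18
tool_pos: [0.4683, -0.2027, 0.141]
tool_rot: [-180.0, -0.1, 164.3]
force: [1.2, 0.6, 0.3]
grip_width: 0.0501
grasp_force: 0.0
```

```bash
python3 - <<'E'
from h import *
o,im=snap("wrist","pics/w1.png"); print(o["time_s"],o["tool_pos"],o["tool_rot"],o["qpos"],o["force"],o["grip_width"])
print(proj("wrist",[.482,-.196,.04],o))
E
```

```text
2.1833 [ 0.46828148 -0.20265777  0.1410112 ] [-1.79960469e+02 -6.80419740e-02  1.64315730e+02] [-14.88027482   3.52955804  36.83061244 108.45525226  -2.21853791
  68.79626131  97.01898566] [1.19330222 0.60579389 0.26313502] 0.05010112888952009
[328.08445834 206.79834316]
```

View pics/w1.png

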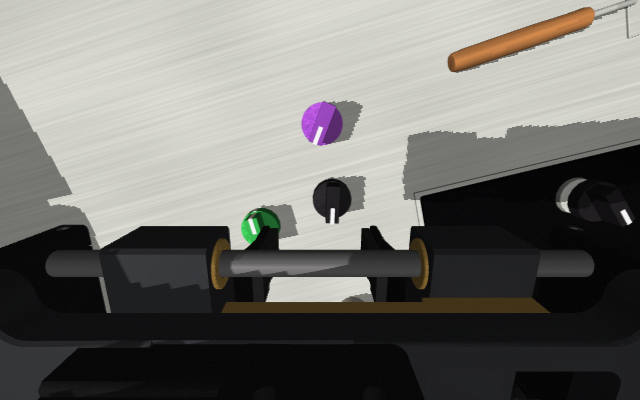

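The wrist view shows the black knob at (332,198) with its pointer's outer end at about (333,223), so the bar is nearly aligned with the tool's x. Green is at (260,225) and purple at (322,122). I'll measure this more exactly.

```bash
cat >> h.py <<'E'
def pca(m):
    ys,xs=np.nonzero(m); p=np.c_[xs,ys].astype(float); c=p.mean(0); v=np.linalg.svd(p-c,full_matrices=False)[2][0]
    s=(p-c)@v; return c,c+v*s.min(),c+v*s.max(),len(p)
def totool(o,d):
    return R.from_euler("xyz",o["tool_rot"],degrees=True).as_matrix().T@d
E
python3 - <<'E'
from h import *
o=telemetry.get_obs(); im=cv2.imread("pics/w1.png"); x0,y0,x1,y1=322,202,344,226
g=im[y0:y1,x0:x1].min(2)
dark=cv2.imread("pics/w1.png").max(2); 
# white pointer: bright comp inside knob column
n,l,st,ce=cv2.connectedComponentsWithStats((g>150).astype(np.uint8)); print(st.tolist(),ce)
print(g[:, ::1].tolist()[14])
# black blob
b=(dark[170:232,305:362]<75).astype(np.uint8); n,l,st,ce=cv2.connectedComponentsWithStats(b)
k=1+st[1:,4].argmax(); print(st[k]+[305,170,0,0,0],ce[k]+[305,170])
for px in [(332,182),(333,222),(332,198)]: print(px,ray("wrist",px,.04,o))
cv2.imwrite("pics/w1c.png",cv2.resize(im[160:240,282:382],None,fx=6,fy=6,interpolation=0))
E
```

```text
[[0, 0, 22, 22, 351], [0, 6, 22, 18, 177]] [[10.32193732  8.46723647]
 [10.85310734 17.51412429]]
[175, 96, 37, 26, 31, 32, 32, 57, 159, 243, 245, 242, 186, 31, 31, 32, 28, 37, 108, 169, 202, 203]
[ 313  178   39   45 1186] [331.68212479 198.15177066]
(332, 182) [ 0.45880352 -0.18300609  0.04      ]
(333, 222) [ 0.50022804 -0.19290588  0.04      ]
(332, 198) [ 0.47490177 -0.18727429  0.04      ]
```

View pics/w1c.png

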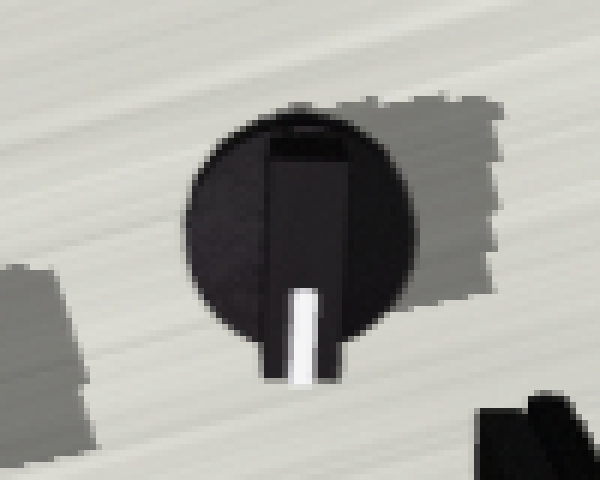

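The crop shows the bar's top face running from (333.3,187) at the back to (332.2,223.5) at the pointer end.

```bash
python3 - <<'E'
from h import *
o=telemetry.get_obs()
a=ray("wrist",(333.3,187),.04,o);b=ray("wrist",(332.2,223.5),.04,o);c=(a+b)/2
print(a,b,np.linalg.norm(b-a),c,np.degrees(np.arctan2(*(b-a)[[1,0]])))
print(totool(o,c-o["tool_pos"])*1000)
print(ray("wrist",(331.7,198.2),.018,o))
E
```

```text
[ 0.46413656 -0.18305623  0.04      ] [ 0.50160684 -0.19413777  0.04      ] 0.03907457091636237 [ 0.4828717 -0.188597   0.04     ] -16.475169102278823
[-10.23219206  14.9846991  101.11227531]
[ 0.48062819 -0.18814683  0.018     ]
```

Call:
arm_command(series="-10 15 20 0.014 108;0 0 25 0 108;0 0 25 0 108;0 0 20 0 108;0 0 15 0 108;0 0 10 0 108;0 0 5 0 108;0 0 0 0 108;0 0 0 0 255;0 0 0 0 255;0 0 0 0 255;0 0 0 0 255;0 0 0 0 255;0 0 0 0 255", squeeze=40)

```text
time_s: 3.4
tool_pos: [0.4835, -0.1883, 0.0219]
tool_rot: [180.0, 0.0, 163.9]
force: [-0.2, -0.0, -1.2]
grip_width: 0.0179
grasp_force: 0.0
```

Call:
arm_command(series="0 0 0 0 255;0 0 0 0 255;0 0 0 0 255;0 0 0 0 255")

```text
time_s: 3.73
tool_pos: [0.4832, -0.1882, 0.0215]
tool_rot: [180.0, -0.0, 163.9]
force: [-0.3, 0.9, 0.4]
grip_width: 0.0011
grasp_force: 0.0
```

The fingers closed to 1 mm, so the knob isn't between them. I'll look.

```bash
python3 - <<'E'
from h import *
o,im=snap("wrist","pics/w2.png"); print(o["grip_width"],o["grasp_force"],o["tool_pos"])
t=cams.read_camera("top"); s=cams.read_camera("side")
a=cv2.resize(im[100:320,180:460],(400,300)); 
b=cv2.resize(t[180:255,318:418],(400,300)); c=cv2.resize(s[200:275,250:350],(400,300))
cv2.imwrite("pics/m2.png",np.vstack([np.hstack([a,b]),np.hstack([c,cv2.resize(im,(400,300))])]))
E
```

```text
0.0010955441873188587 0.0 [ 0.48324429 -0.18821867  0.0215322 ]
```

View pics/m2.png

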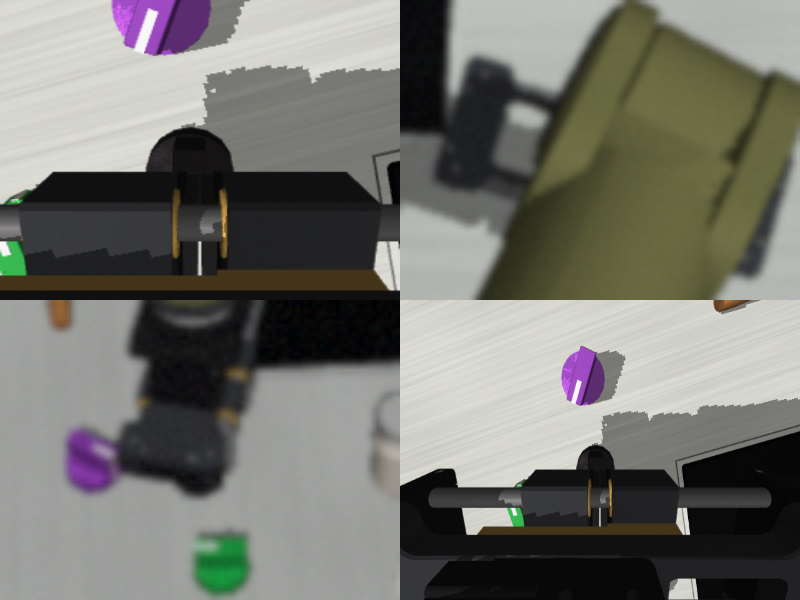

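```bash
python3 - <<'E'
from h import *
o=telemetry.get_obs(); print(o["time_s"],o["tool_pos"],o["tool_rot"],o["grip_width"],o["grasp_force"],o["force"])
c=np.array([.4828,-.1886,0]);u=np.array([np.cos(np.radians(-16.5)),np.sin(np.radians(-16.5)),0])
for s,z in[(-.02,.04),(-.02,.018),(-.022,.018),(-.022,0),(.018,.04),(0.0,.04)]: print(s,z,proj("wrist",c+s*u+[0,0,z],o))
print(proj("wrist",o["tool_pos"],o))
im=cv2.imread("pics/w2.png")
cv2.imwrite("pics/w2c.png",cv2.resize(im[180:300,250:390],None,fx=5,fy=5,interpolation=0))
E
```

```text
3.8833 [ 0.48324056 -0.18822453  0.02153385] [ 1.79997256e+02 -2.51315364e-03  1.63857367e+02] 0.0005423172259055314 0.0 [-0.87965116  0.39193907 -0.65549136]
-0.02 0.04 [316.83110844 210.40660911]
-0.02 0.018 [317.09962852 201.04729282]
-0.022 0.018 [317.11091809 198.16848776]
-0.022 0 [317.28956427 192.14864212]
0.018 0.04 [316.61764455 267.9863211 ]
0.0 0.04 [316.71585244 241.49574201]
[317.66210684 231.28295095]
```

View pics/w2c.png

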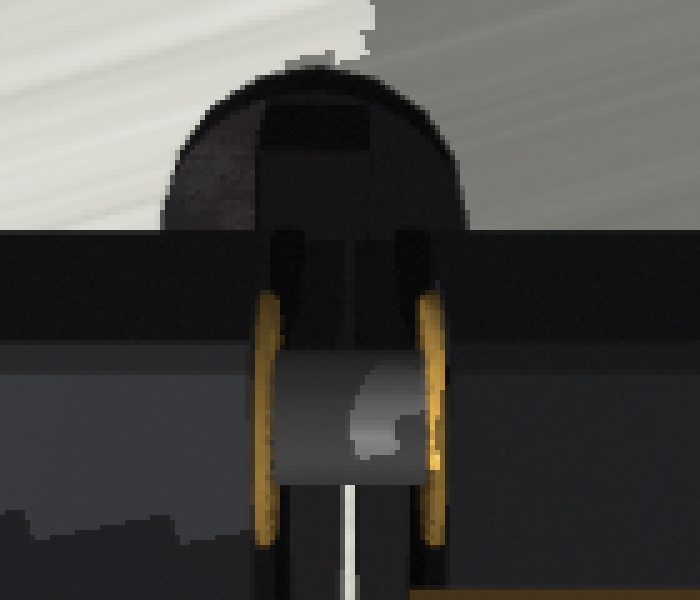

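The knob hasn't moved: its bar's back edge is at row 210, as predicted. The shut fingers show just a 1–2 px gap, so they look to have closed above the bar, as if the real fingertips are higher than the reported TCP. I'll lower the closed fingers gently to find where they touch.

Call:
arm_command(series="0 0 2 0 255;0 0 0 0 255")

```text
time_s: 4.05
tool_pos: [0.4834, -0.1883, 0.0195]
tool_rot: [180.0, 0.0, 163.9]
force: [0.1, -1.0, 0.2]
grip_width: 0.0005
grasp_force: 0.0
```

Call:
arm_command(series="0 0 2 0 255;0 0 0 0 255")

```text
time_s: 4.22
tool_pos: [0.4836, -0.1883, 0.0194]
tool_rot: [179.9, -0.0, 163.8]
force: [-5.0, 1.4, 15.3]
grip_width: 0.0004
grasp_force: 8.1
```

The fingers meet the knob's bar top (z = 0.040) at a TCP reading of 0.0195, so the real fingertips sit about 20 mm above the reported TCP. I'll back off, open, and grip about 20 mm lower.

Call:
arm_command(series="0 0 -5 0 255;0 0 0 0 108;0 0 0 0 108;0 0 0 0 108;0 0 0 0 108;0 0 0 0 108;0 0 7 0 108;0 0 7 0 108;0 0 4 0 108;0 0 3 0 108;0 0 0 0 108")

```text
time_s: 5.13
tool_pos: [0.4824, -0.1881, 0.0005]
tool_rot: [-180.0, -0.1, 163.9]
force: [-0.8, 0.7, -0.7]
grip_width: 0.0489
grasp_force: 0.0
```

Call:
arm_command(series="0 0 0 0 255;0 0 0 0 255;0 0 0 0 255;0 0 0 0 255;0 0 0 0 255;0 0 0 0 255;0 0 0 0 255;0 0 0 0 255", squeeze=40)

```text
time_s: 5.8
tool_pos: [0.4833, -0.1885, 0.0017]
tool_rot: [-180.0, 0.0, 163.8]
force: [-0.4, -0.3, 1.5]
grip_width: 0.0138
grasp_force: 40.0
```

Gripped: 13.8 mm opening at 40 N. Next I'll lift, turn the pointer towards the tick, and hover just beyond the shaft for a close look.

Call:
arm_command(series="0 0 -15 0 255;0 0 -34 -0.124 255;0 0 -35 -0.124 255;0 0 -34 0 255;-8.3 36.4 0 0 255;-8.3 36.4 0 0 255;-8.3 36.4 0 0 255;-8.3 36.4 0 0 255;-8.3 36.4 0 0 255;-8.3 36.4 0 0 255;-8.3 36.4 0 0 255;-8.3 36.4 0 0 255;-8.3 36.4 0 0 255;-8.3 36.4 0 0 255;-8.3 36.4 0 0 255;0 0 0 0 255;0 0 0 0 255;0 0 0 0 255;0 0 0 0 255")

```text
time_s: 7.38
tool_pos: [0.588, 0.207, 0.1194]
tool_rot: [-179.9, -0.0, 177.9]
force: [0.4, 0.5, -0.7]
grip_width: 0.0137
grasp_force: 40.0
```

```bash
python3 - <<'E'
from h import *
o,im=snap("wrist","pics/w3.png"); print(o["time_s"],o["tool_pos"],o["tool_rot"],o["qpos"],o["grip_width"],o["grasp_force"])
a=cv2.resize(im,(640,400))[:, :]; 
cv2.imwrite("pics/w3c.png",cv2.resize(im[90:270,220:420],(800,600)[:2] if 0 else (660,594),interpolation=0))
E
```

```text
7.3833 [0.58799369 0.20698991 0.11936394] [-1.79944377e+02 -2.13937851e-02  1.77945770e+02] [-37.11977612  18.42535554  18.6375635   93.76919553  -6.1698695
  68.86373583  70.80586697] 0.013658734364233933 39.99958276748657
```

View pics/w3c.png

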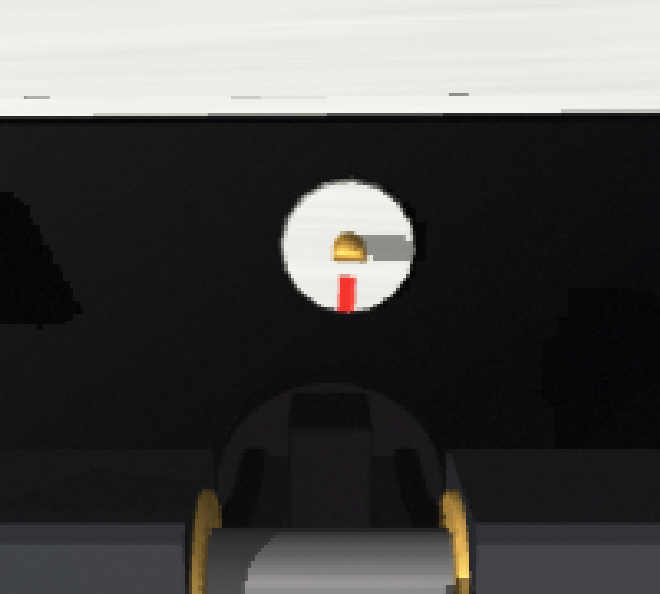

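The view shows the collar centred at about (325.5,164.5), its red tick pointing nearly straight down the image, and the brass shaft in its middle. The held knob's bar back edge is at (320,220), with the skirt's back extreme at row 206. I'll measure the offset and check the depth scale.

```bash
python3 - <<'E'
from h import *
o=telemetry.get_obs(); im=cv2.imread("pics/w3.png")
m=np.zeros(im.shape[:2],np.uint8); m[138:192,295:355]=(im[138:192,295:355].max(2)>90)
c=max(cv2.findContours(m,0,1)[0],key=cv2.contourArea); el=cv2.fitEllipse(cv2.convexHull(c)); print(el)
hsv=cv2.cvtColor(im,cv2.COLOR_BGR2HSV); b,g,r=[im[...,i].astype(int) for i in range(3)]
red=m*((r>150)&(g<110)&(b<110)); brass=m*((r-b>60)&(g>80)); print(pca(red),pca(brass))
cc=ray("wrist",el[0],.013,o); t=ray("wrist",pca(red)[0],.013,o)
K,Rc,T=pose("wrist",o); print("depth exp",(Rc.T@(cc-T))[2],"from size",K[0,0]*.042/max(el[1]))
print("collar",cc,"tool",totool(o,cc-o["tool_pos"])*1e3,"tickdist",np.linalg.norm(t-cc),"tick yaw",np.degrees(np.arctan2(*(t-cc)[[1,0]])))
print("tip proj if there",proj("wrist",cc+[0,0,.022],o))
# knob in hand: bar back top corners, skirt extreme
for z in(.1194-.0015,):
    p=[ray("wrist",(220+x/3.3,90+430/3.3),z+.04,o) for x in(290,330,370)]
    print("barw",np.linalg.norm(p[2]-p[0]),"tool",totool(o,p[1]-o["tool_pos"])*1e3)
    q=ray("wrist",(320,206),z+.018,o); print("skirt back",totool(o,q-o["tool_pos"])*1e3)
    for x,y in((220,450),(441,450)): print("skirt side",totool(o,ray("wrist",(220+x/3.3,90+y/3.3),z+.018,o)-o["tool_pos"])*1e3)
E
```

```text
((324.7638244628906, 163.92530822753906), (39.83867263793945, 40.11951446533203), 139.94815063476562)
(array([324.43902439, 178.6097561 ]), array([324.61300806, 173.94823281]), array([324.27200081, 183.08479868]), 41) (array([324.91566265, 167.91566265]), array([324.66751655, 160.90557411]), array([325.45031324, 183.01945805]), 83)
depth exp 0.2889919245454891 from size 0.2988390461014645
collar [0.5566932  0.21463737 0.013     ] tool [ 31.70645113   6.73096723 106.56258795] tickdist 0.015066351050613621 tick yaw -3.105375229023129
tip proj if there [325.18647073 166.95368714]
barw 0.012879475762246712 tool [ 20.47108106   1.55104194 -38.33513297]
skirt back [ 22.15428903   1.60526975 -16.33503923]
skirt side [  9.13189441 -18.92341692 -16.32361058]
skirt side [  9.11760647  22.32298477 -16.34847641]
```

Call:
arm_command(series="0 5 20 0.017 255;0 0 20 0 255;0 0 15 0 255;0 0 12 0 255;0 0 0 0 255;0 0 0 0 255;0 0 0 0 255")

```text
time_s: 8.02
tool_pos: [0.5891, 0.2136, 0.0537]
tool_rot: [180.0, 0.1, 177.0]
force: [-0.0, 0.4, -0.7]
grip_width: 0.0135
grasp_force: 40.0
```

```bash
python3 - <<'E'
from h import *
o,im=snap("wrist","pics/w4.png"); print(o["time_s"],o["tool_pos"],o["tool_rot"])
m=(im.max(2)>90).astype(np.uint8); p=proj("wrist",[.5567,.2146,.013],o).astype(int); print(p)
cv2.imwrite("pics/w4c.png",cv2.resize(im[70:270,210:430],(660,600),interpolation=0))
E
```

```text
8.0167 [0.58911983 0.21358067 0.05374171] [1.79955648e+02 9.58697407e-02 1.77041661e+02]
[316 173]
```

View pics/w4c.png

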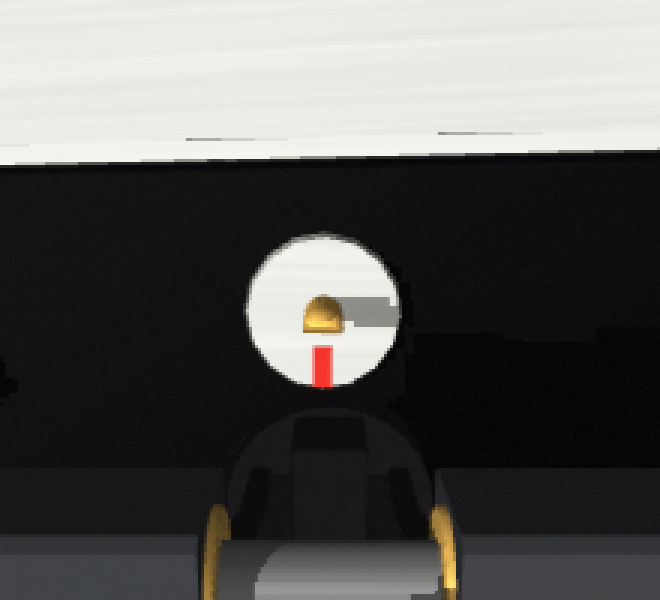

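The view shows the collar centre at (317.7,173.3) with the tick straight below it. The held knob's bar is centred on column 320.3 and parallel to the tick line. In the tool frame the knob needs about +32.5 mm in x and -1.8 mm in y. I'll go over the shaft and lower gently.

Call:
arm_command(series="16 -0.9 0 0 255;16.5 -0.9 0 0 255;0 0 0 0 255;0 0 0 0 255;0 0 8 0 255;0 0 5 0 255;0 0 0 0 255;0 0 0 0 255")

```text
time_s: 8.73
tool_pos: [0.5557, 0.2133, 0.0388]
tool_rot: [-179.9, -0.1, 177.1]
force: [-0.1, -0.4, -1.0]
grip_width: 0.0137
grasp_force: 40.0
```

Call:
arm_command(series="0 0 2 0 255;0 0 2 0 255;0 0 2 0 255;0 0 1 0 255;0 0 0 0 255")

```text
time_s: 9.15
tool_pos: [0.5569, 0.2137, 0.0329]
tool_rot: [180.0, 0.1, 177.1]
force: [2.8, -0.2, -1.2]
grip_width: 0.0134
grasp_force: 40.0
```

The knob's underside is already below tip height with little force, so the tip is in the hole. I'll ease towards the side force and keep lowering.

Call:
arm_command(series="-0.5 0 2 0 255;0 0 2 0 255;0 0 0 0 255;0 0 0 0 255")

```text
time_s: 9.48
tool_pos: [0.557, 0.2137, 0.0286]
tool_rot: [180.0, 0.1, 177.1]
force: [3.7, 0.4, -2.1]
grip_width: 0.0134
grasp_force: 40.0
```

Call:
arm_command(series="-0.7 0 2 0 255;0 0 2 0 255;0 0 1.5 0 255;0 0 0 0 255;0 0 0 0 255")

```text
time_s: 9.9
tool_pos: [0.5571, 0.2136, 0.0229]
tool_rot: [180.0, 0.0, 177.1]
force: [3.6, 0.6, -1.7]
grip_width: 0.0136
grasp_force: 40.0
```

Call:
arm_command(series="-0.5 0 1.5 0 255;0 0 1.5 0 255;0 0 0 0 255;0 0 0 0 255")

```text
time_s: 10.23
tool_pos: [0.5572, 0.2137, 0.0204]
tool_rot: [180.0, -0.0, 177.1]
force: [2.0, 0.2, 3.3]
grip_width: 0.0133
grasp_force: 40.0
```

Call:
arm_command(series="0 0 1.5 0 255;0 0 1.5 0 255;0 0 0 0 255;0 0 0 0 255")

```text
time_s: 10.57
tool_pos: [0.5572, 0.2137, 0.0174]
tool_rot: [180.0, -0.0, 177.1]
force: [0.1, 0.1, 6.7]
grip_width: 0.0136
grasp_force: 40.0
```

The spring has engaged. I'll press on to the hard stop.

Call:
arm_command(series="0 0 1 0 255;0 0 1 0 255;0 0 0 0 255;0 0 0 0 255")

```text
time_s: 10.9
tool_pos: [0.5573, 0.2138, 0.0162]
tool_rot: [180.0, -0.0, 177.1]
force: [-0.5, -1.1, 9.3]
grip_width: 0.0136
grasp_force: 40.0
```

Call:
arm_command(series="0 0 0.5 0 255;0 0 0 0 255;0 0 0 0 255")

```text
time_s: 11.15
tool_pos: [0.5574, 0.2138, 0.0161]
tool_rot: [180.0, -0.0, 177.1]
force: [-1.8, -1.4, 12.7]
grip_width: 0.0133
grasp_force: 40.0
```

The force rises to 12.7 N with no further travel, and the reading of 0.016 matches the predicted pressed-in height of 0.0165. The knob is home on the shaft and against the stop, still gripped, so I'm handing in.

Call:
arm_command(series="0 0 0 0 255;0 0 0 0 255;0 0 0 0 255")

```text
time_s: 11.4
tool_pos: [0.5574, 0.2138, 0.0161]
tool_rot: [180.0, -0.0, 177.1]
force: [-2.2, -1.4, 12.5]
grip_width: 0.0136
grasp_force: 40.0
```

```bash
python3 - <<'E'
from cell import telemetry, env
o=telemetry.get_obs(); print(o["force"],o["tool_pos"],o["grasp_force"])
print(env.sign_off())
E
```

```text
[-2.18127531 -1.38902784 12.4998723 ] [0.55738767 0.2137655  0.01607937] 40.003931522369385
the job is handed in; nothing more can be done
None
```

I handed the job in at 11.4 s with the knob home on the shaft and pressed to the stop (12.5 N), still gripped at 40 N and lined up with the red tick; this rests on force and height readings, with no final picture and no verdict returned.

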